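Sort salvaged capacitors into their sample trays

TASK

Pick the four black can capacitors out of the salvaged parts on the repair bench and stand each one upright in the empty half of the white tray whose glued-in sample has the same thickness and height. Set them down gently, do not drop or throw them in, and leave the copper choke ring and the aluminium heat sink where they lie.

Things in the scene. Friction and masses are not known exactly. Their poses are not given: they have to be found in the camera images.
- cap_thick_tall: loose thick, tall electrolytic capacitor standing upright on the bench: a plain black cylinder 40 mm in diameter and 64 mm high with a bright metal disc on top that bears a cross-shaped score; under 160 g. Origin at the centre of its underside, z up along the cylinder
- cap_thick_short: loose thick, short electrolytic capacitor standing upright on the bench: a plain black cylinder 40 mm in diameter and 36 mm high with a bright metal disc on top that bears a cross-shaped score; under 160 g. Origin at the centre of its underside, z up along the cylinder
- cap_slim_tall: loose slim, tall electrolytic capacitor standing upright on the bench: a plain black cylinder 24 mm in diameter and 64 mm high with a bright metal disc on top that bears a cross-shaped score; under 160 g. Origin at the centre of its underside, z up along the cylinder
- cap_slim_short: loose slim, short electrolytic capacitor standing upright on the bench: a plain black cylinder 24 mm in diameter and 36 mm high with a bright metal disc on top that bears a cross-shaped score; under 160 g. Origin at the centre of its underside, z up along the cylinder
- tray_thick_tall: fixed white tray 130 (its x) by 74 mm (y); floor 3 mm thick, rim and mid divider (x = 0) 10 mm high, 3 mm thick. +x half: fixed sample capacitor, 40 mm diameter, 64 mm high, at x = +32 mm. -x half: empty, 60 by 68 mm inside, floor centre at x = -32, y = 0, z = +3 mm. Origin: centre of underside, z up. One of four in a row; either end may face the robot, within 15 degrees of world x
- tray_thick_short: fixed white tray 130 (its x) by 74 mm (y); floor 3 mm thick, rim and mid divider (x = 0) 10 mm high, 3 mm thick. +x half: fixed sample capacitor, 40 mm diameter, 36 mm high, at x = +32 mm. -x half: empty, 60 by 68 mm inside, floor centre at x = -32, y = 0, z = +3 mm. Origin: centre of underside, z up. One of four in a row; either end may face the robot, within 15 degrees of world x
- tray_slim_tall: fixed white tray 130 (its x) by 74 mm (y); floor 3 mm thick, rim and mid divider (x = 0) 10 mm high, 3 mm thick. +x half: fixed sample capacitor, 24 mm diameter, 64 mm high, at x = +32 mm. -x half: empty, 60 by 68 mm inside, floor centre at x = -32, y = 0, z = +3 mm. Origin: centre of underside, z up. One of four in a row; either end may face the robot, within 15 degrees of world x
- tray_slim_short: fixed white tray 130 (its x) by 74 mm (y); floor 3 mm thick, rim and mid divider (x = 0) 10 mm high, 3 mm thick. +x half: fixed sample capacitor, 24 mm diameter, 36 mm high, at x = +32 mm. -x half: empty, 60 by 68 mm inside, floor centre at x = -32, y = 0, z = +3 mm. Origin: centre of underside, z up. One of four in a row; either end may face the robot, within 15 degrees of world x
- choke: loose copper-coloured ring-shaped coil, 46 mm outer diameter, 22 mm hole, 19 mm high, lying flat; to be left alone. Origin at the centre of its underside
- heatsink: loose bare aluminium heat sink, 46 by 40 mm, 30 mm high, six upright fins along its y; to be left alone. Origin at the centre of its underside. Like the choke it lies among the capacitors, as do unlisted parts up to 50 mm wide and 40 mm high; 25 mm or more is free around each capacitor, and nothing near capacitors and trays is taller than 70 mm

How it is judged:
At the end, for the whole second after the job is handed in: Each of the four capacitors stands upright (within 0.12 rad) at rest on the floor of the empty compartment of the tray with the sample of its own size: its axis within 26 mm along and 30 mm across of the compartment's centre, its underside within 5 mm of the compartment floor (x of cap_thick_tall in the frame of tray_thick_tall between -0.058 and -0.006 m and y of cap_thick_tall in the frame of tray_thick_tall between -0.03 and 0.03 m and z of cap_thick_tall in the frame of tray_thick_tall between -0.002 and 0.007 m and angle between each of cap_thick_tall, cap_thick_short, cap_slim_tall, cap_slim_short's own z axis and vertical below 0.12 rad and linear speed of each of cap_thick_tall, cap_thick_short, cap_slim_tall, cap_slim_short below 0.02 m/s and angular speed of each of cap_thick_tall, cap_thick_short, cap_slim_tall, cap_slim_short below 0.2 rad/s and x of cap_thick_short in the frame of tray_thick_short between -0.058 and -0.006 m and y of cap_thick_short in the frame of tray_thick_short between -0.03 and 0.03 m and z of cap_thick_short in the frame of tray_thick_short between -0.002 and 0.007 m and x of cap_slim_tall in the frame of tray_slim_tall between -0.058 and -0.006 m and y of cap_slim_tall in the frame of tray_slim_tall between -0.03 and 0.03 m and z of cap_slim_tall in the frame of tray_slim_tall between -0.002 and 0.007 m and x of cap_slim_short in the frame of tray_slim_short between -0.058 and -0.006 m and y of cap_slim_short in the frame of tray_slim_short between -0.03 and 0.03 m and z of cap_slim_short in the frame of tray_slim_short between -0.002 and 0.007 m); the robot touches nothing.
It fails at once if the choke or the heat sink is moved by more than 30 mm (distance of any of choke, heatsink from where it was at the start of the episode above 0.03 m).
It fails at once if a capacitor is dropped or thrown into its tray (faster than 0.6 m/s within 15 mm of the compartment's floor) ((x of cap_thick_tall in the frame of tray_thick_tall between -0.058 and -0.006 m and y of cap_thick_tall in the frame of tray_thick_tall between -0.03 and 0.03 m and z of cap_thick_tall in the frame of tray_thick_tall below 0.018 m and linear speed of cap_thick_tall above 0.6 m/s) or (x of cap_thick_short in the frame of tray_thick_short between -0.058 and -0.006 m and y of cap_thick_short in the frame of tray_thick_short between -0.03 and 0.03 m and z of cap_thick_short in the frame of tray_thick_short below 0.018 m and linear speed of cap_thick_short above 0.6 m/s) or (x of cap_slim_tall in the frame of tray_slim_tall between -0.058 and -0.006 m and y of cap_slim_tall in the frame of tray_slim_tall between -0.03 and 0.03 m and z of cap_slim_tall in the frame of tray_slim_tall below 0.018 m and linear speed of cap_slim_tall above 0.6 m/s) or (x of cap_slim_short in the frame of tray_slim_short between -0.058 and -0.006 m and y of cap_slim_short in the frame of tray_slim_short between -0.03 and 0.03 m and z of cap_slim_short in the frame of tray_slim_short below 0.018 m and linear speed of cap_slim_short above 0.6 m/s)).
It also fails if it takes over 106 s, if anything falls off the work surface, if the arm or the gripper's body presses on something with over 40 N, if the wrist force passes 120 N, or if a joint passes its speed limit or range.

ROBOT

A 6-joint arm with a two-finger parallel gripper is mounted at the origin on the work surface. World frame = base frame: x ahead of the robot, y to its left, z up, the work surface at z = 0. Lengths are in m, angles in rad, forces in N, time in s.
With the tool pointing down it reaches from about 0.35 to 0.85 m from the base axis. Payload 8.1 kg.
Tool frame: the origin (TCP) lies at the very end of the fingers, on their centre line; the grasp point (between the pads) lies grasp_offset behind it (grasp_offset is the distance from the TCP to the grasp point, in m); z points along the fingers, x is the direction in which the jaws open and shut, and the axes are right-handed (so a half turn about z gives the same grasp; the last joint's range is limited). The gripper opens to 93 mm and grips with 3 to 60 N. Pads are 15 mm wide; open, the fingers measure 128 mm over their backs; the gripper's body (75 mm by 188 mm) begins 65 mm behind the grasp point.
Start: joints at [-1.342, 0.13, 1.488, -0, 1.523, -0.085], TCP at [0.185, -0.571, 0.219] pointing down, gripper open.
Joint ranges: [-2.96, 2.96], [-0.89, 2.26], [0.02, 2.5], [-1.34, 4.48], [0, 2.73], [-2.66, 2.66]. Speed limits (rad/s): [2.39, 2.39, 2.79, 3.14, 3.14, 3.14].

INTERFACE

Orientations are given as a rotation vector (axis times angle).
In Python, from station import read_state, camera, calibration, close_job, grasp_offset gives the robot as it stands.
- The arm moves only by the tool drive_tool, never from a script. Its argument "plan" is a list that holds one entry, the list of rows, each a list of 7 numbers: the shift along the world's x, y, z in m, then the turn, a rotation vector about the world's x, y, z in rad, then the opening, from 0 (shut) to 1 (fully open). A call has 1 to 20 rows; each row is the pose to reach, as a shift and turn from the pose commanded when the call began; what a row does not reach only later rows make up. A row lasts 1/10 s, in which the tool goes at most 50 mm and 8.59 degrees, less where a joint would pass 70% of its speed; a pose out of reach is approached as far as the arm can. A call with a gripper value outside its range is refused whole. The fingers move at their own pace and stop on an object; "grip_force" is the grip in N (left out, the last holds). Time passes only in rows, so rows that repeat a pose let the fingers close. It gives the time, the measured TCP pose, the force and the opening at its end, in the units of the state.
- read_state(): the state, without advancing time (a new reading comes with each control period).
- camera(name): name is "scene" or "top" or "wrist"; returns the picture (400x640x3 uint8, red, green, blue); there is no depth.
- calibration(name): a dict with "camera_matrix" (3x3 intrinsics, pixels), "D" ([k1, k2, p1, p2, k3] as OpenCV has them; the pictures are not rectified), "R" (3x3) and "t" (3): a world point X has camera coordinates R X + t; the wrist camera has in their place "tool_from_camera" (4x4, takes a point from camera to tool coordinates, whose origin is the TCP and whose axes are the tool frame's). Camera axes: x right, y down, z forward; pixel columns grow to the right and rows downward; lengths in m; the calibration is good to about 2 mm. A picture is of the moment at which its call begins: read the wrist's pose just before it. calibration takes no time and is no camera call.
- close_job(): hands the job in, once; it reports no verdict.
The state is a dict: "t": time; "qpos": joint angles; "joint_velocities": joint speeds; "effort": joint torques, N m; "tool_pos": TCP position; "eef_rot": TCP orientation; "force": force on the tool from outside, world axes, zero at the start; "ft_torque": the same for the moment, N m; "width": finger opening in m.
Only numpy, scipy, OpenCV 4.12 (cv2) and the standard library are available. Lean on these libraries where they do the work, as an engineer would, in place of code of your own. Each camera call takes 0.05 s, during which the arm holds its last target. There are 200 camera calls.

## Working session

There is one attempt and no reset: what is moved stays moved. The work goes in short steps, Python scripts to look and compute and a tool call to move; the robot and the scene stay as the last step left them, time stands still between calls to the robot, and variables do not carry over. Pictures are saved under pics/ and viewed, about 12 in all and at most 16, crops included, and the job is handed in when it is done.

Besides the shell and the picture viewer there is one more tool, called after "Request:" in YAML: its name, and indented under it one key for each argument. drive_tool: Moves the arm, as the interface text tells. Its arguments: {"type":"object","properties":{"plan":{"type":"array"},"grip_force":{"type":"number"}},"required":["plan"]}

```bash
mkdir -p pics; ls; python3 - <<'E'
from station import *
import cv2,numpy as np
print(read_state()); print(grasp_offset)
for n in ("scene","top","wrist"):
    c=calibration(n); print(n,{k:np.round(v,4).tolist() for k,v in c.items()})
    cv2.imwrite(f"pics/{n}0.png",cv2.cvtColor(camera(n),cv2.COLOR_RGB2BGR))
E
```

```text
pics
{'t': 0.0, 'qpos': array([-1.34238924e+00,  1.31151815e-01,  1.48925779e+00,  2.77756488e-05,
        1.52299964e+00, -8.54123749e-02]), 'joint_velocities': array([-0.00010767, -0.0017429 ,  0.00021804, -0.00124049, -0.00094148,
        0.00256356]), 'effort': array([-2.72879843e-03, -5.59850657e+01, -4.91760170e+01,  7.66384718e-02,
        3.52250563e-02, -1.36724325e-04]), 'tool_pos': array([ 0.18511307, -0.57014098,  0.21760484]), 'eef_rot': array([-2.54030709e+00,  1.84630327e+00,  2.12734895e-03]), 'force': array([ 0.12131505, -0.45523588, -0.08567738]), 'ft_torque': array([ 0.02988785, -0.00766739, -0.01724426]), 'width': 0.09305424794341599}
0.0188
scene {'camera_matrix': [[493.6737, 0.0, 325.5944], [0.0, 493.6737, 199.7258], [0.0, 0.0, 1.0]], 'D': [-0.062, 0.0, 0.0, 0.0, 0.0], 'R': [[0.14, 0.9901, -0.0063], [0.5626, -0.0847, -0.8224], [-0.8148, 0.1116, -0.5689]], 't': [-0.0653, -0.2236, 1.5346]}
top {'camera_matrix': [[448.1846, 0.0, 327.4059], [0.0, 448.1846, 202.4902], [0.0, 0.0, 1.0]], 'D': [-0.0764, 0.0, 0.0, 0.0, 0.0], 'R': [[0.0009, -1.0, 0.0052], [-0.9973, -0.0013, -0.073], [0.073, -0.0051, -0.9973]], 't': [-0.024, 0.4753, 1.1315]}
wrist {'camera_matrix': [[297.7153, 0.0, 324.2856], [0.0, 297.7153, 200.2303], [0.0, 0.0, 1.0]], 'D': [0.0065, 0.0, 0.0, 0.0, 0.0], 'tool_from_camera': [[1.0, -0.0001, -0.0006, -0.0012], [0.0003, 0.9596, 0.2815, -0.0778], [0.0005, -0.2815, 0.9596, -0.1673], [0.0, 0.0, 0.0, 1.0]]}
```

View pics/top0.png

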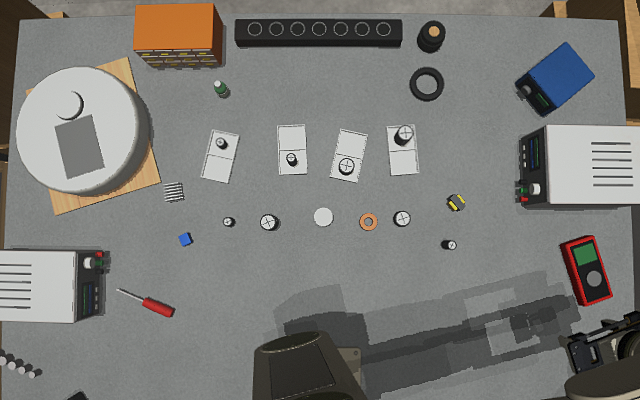

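View pics/scene0.png

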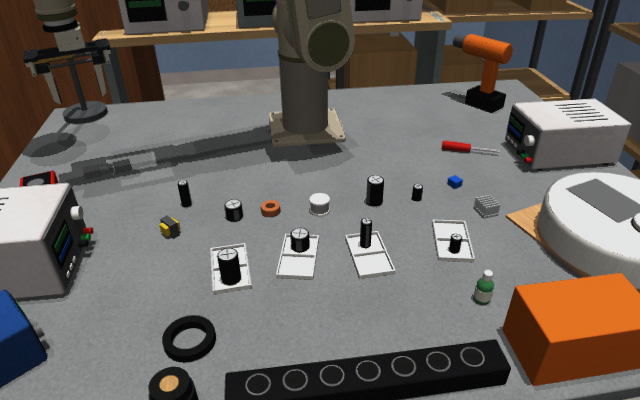

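The top view shows the loose caps at about (228,222) slim, (269,222) thick, (402,218) thick and (449,245) slim. The tray samples are at (221,143), (291,159), (346,166) and (404,134). In the scene view, which is mirrored, the trays from left to right hold thick-tall, thick-short, slim-tall and slim-short. The caps from left to right are slim-tall, thick-short, thick-tall and slim-short. The next step is to triangulate their tops.

```bash
cat > h.py <<'E'
import cv2,numpy as np
from station import *
def ray(n,uv):
    c=calibration(n); K=np.array(c["camera_matrix"]);D=np.array(c["D"])
    p=cv2.undistortPoints(np.array(uv,float).reshape(-1,1,2),K,D).reshape(-1,2)
    if n=="wrist":
        s=read_state(); T=np.eye(4);T[:3,:3]=cv2.Rodrigues(s["eef_rot"])[0];T[:3,3]=s["tool_pos"]
        M=T@np.array(c["tool_from_camera"]); R=M[:3,:3];o=M[:3,3]
    else: R=np.array(c["R"]).T;o=-R@np.array(c["t"])
    return o,(R@np.c_[p,np.ones(len(p))].T).T
def onz(n,uv,z):
    o,d=ray(n,uv); return o+d*((z-o[2])/d[:,2])[:,None]
def tri(uvt,uvs):
    A=np.zeros((3,3));b=np.zeros(3);L=[]
    for n,uv in(("top",uvt),("scene",uvs)):
        o,d=ray(n,uv);d=d[0]/np.linalg.norm(d[0]);P=np.eye(3)-np.outer(d,d);A+=P;b+=P@o;L.append((P,o))
    X=np.linalg.solve(A,b);return X,sum(np.linalg.norm(P@(X-o)) for P,o in L)
def disc(im,uv,r,thr=150):
    """bright disc nearest uv: close the cross, take the component, fit ellipse"""
    g=cv2.cvtColor(im,cv2.COLOR_BGR2GRAY);f=4;x0,y0=int(uv[0]-r),int(uv[1]-r)
    c=cv2.resize(g[y0:y0+2*r,x0:x0+2*r],None,fx=f,fy=f,interpolation=cv2.INTER_CUBIC)
    m=cv2.morphologyEx((c>thr).astype(np.uint8),cv2.MORPH_CLOSE,np.ones((11,11)))
    cs,_=cv2.findContours(m,cv2.RETR_EXTERNAL,cv2.CHAIN_APPROX_NONE)
    cs=[k for k in cs if len(k)>=20]
    k=min(cs,key=lambda k:np.hypot(*(k.reshape(-1,2).mean(0)-r*f)))
    (x,y),(a,b),_=cv2.minAreaRect(k)
    return (x+.5)/f-.5+x0,(y+.5)/f-.5+y0,a/f,b/f
E
python3 - <<'E'
from h import *
t=cv2.imread("pics/top0.png");s=cv2.imread("pics/scene0.png")
def up(im,x0,y0,x1,y1): return cv2.resize(im[y0:y1,x0:x1],None,fx=800/(x1-x0),fy=800/(x1-x0),interpolation=cv2.INTER_CUBIC)
cv2.imwrite("pics/z1.png",np.vstack([up(t,190,120,470,255)[:386],up(s,170,165,490,300)[:210]])[:600])
cv2.imwrite("pics/z1.png",np.vstack([up(t,190,115,470,260)[:414]]))
cv2.imwrite("pics/z2.png",up(s,170,170,490,300))
for z,p in {"slimA":((228,220.5)),"thickA":((269,221)),"thickB":((402,216)),"slimB":((449,243)),"S1":(221,142),"S2":(291,158),"S3":(346,165),"S4":(404,132)}.items() if 0 else []: pass
P={"slim_short":((228,221),(417,186)),"thick_tall":((269,221),(375,179)),"thick_short":((402,217),(234,204)),"slim_tall":((449,243),(184,182)),
"S_sshort":((221,142),(456,237)),"S_stall":((291,158),(366,221)),"S_tshort":((346,164),(300,234)),"S_ttall":((404,133),(229,254))}
for n,(a,b) in P.items():
    try:
        A=disc(t,a,11);B=disc(s,b,14);print(n,np.round(A,1),np.round(B,1),*[np.round(v,4) for v in tri(A[:2],B[:2])])
    except Exception as e: print(n,e)
E
```

```text
slim_short [226.2 219.8   8.6   9.1] [417.8 185.6   4.    6.8] [0.4296 0.2305 0.0396] 0.001
thick_tall [265.8 221.6  15.7  15.7] [375.4 178.5  13.5   8.2] [0.4245 0.1263 0.0666] 0.0024
thick_short [402.6 217.   14.8  13. ] [232.5 203.5   8.2  13.8] [ 0.4374 -0.2123  0.0387] 0.001
slim_tall [451.9 245.5   8.6   7.8] [182.1 181.6   4.    6.5] [ 0.3662 -0.3291  0.0647] 0.0012
S_sshort [220.5 141.5  21.8  21.8] [455.5 236.5  27.7  27.7] [0.6297 0.2505 0.0394] 0.0019
S_stall [290.5 157.5  21.8  21.8] [365.9 220.3   5.3   7.7] [0.5831 0.0685 0.0677] 0.0009
S_tshort [345.5 163.5  21.8  21.8] [293.5 235.8  14.2  26.6] [ 0.5729 -0.0761  0.0356] 0.0137
S_ttall [403.5 133.5  19.8  21.8] [228.5 254.9  25.   27.8] [ 0.6455 -0.2138  0.0623] 0.0004
```

View pics/z1.png

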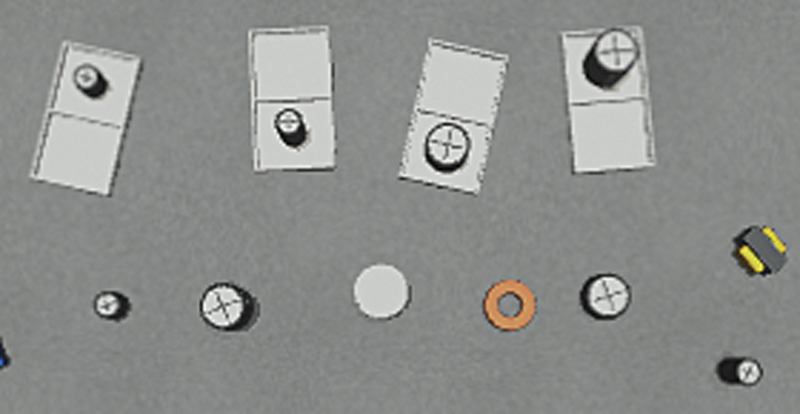

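View pics/z2.png

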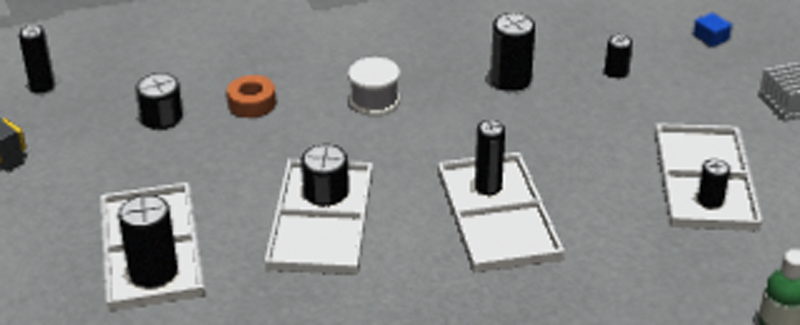

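The triangulated top heights are about 40, 67, 39 and 65 mm, which agrees with 36 and 64 mm to within 4 mm. The zoomed views confirm the cap and tray identities. Next, the trays from their white outlines.

```bash
cat > m.py <<'E'
from h import *
t=cv2.imread("pics/top0.png");h=cv2.cvtColor(t,cv2.COLOR_BGR2GRAY)
caps={"slim_short":((226.2,219.8),.036),"thick_tall":((265.8,221.6),.064),"thick_short":((402.6,217),.036),"slim_tall":((451.9,245.5),.064)}
for n,(uv,z) in caps.items(): print(n,onz("top",[uv],z).round(4))
print("choke",onz("top",[(369,222)],.019).round(3),"yellow",onz("top",[(456,203)],.02).round(3),"jar",onz("top",[(323,216)],.03).round(3))
m=(h>130).astype(np.uint8); m[:115]=0;m[195:]=0;m[:,:190]=0;m[:,470:]=0
m=cv2.morphologyEx(m,cv2.MORPH_CLOSE,np.ones((5,5)))
for k in cv2.findContours(m,cv2.RETR_EXTERNAL,cv2.CHAIN_APPROX_NONE)[0]:
    if cv2.contourArea(k)<300: continue
    P=onz("top",k.reshape(-1,2),.01)[:,:2]
    (c,sz,a)=cv2.minAreaRect((P*1000).astype(np.float32))
    B=cv2.boxPoints((c,sz,a)); e=[B[1]-B[0],B[2]-B[1]]; e=max(e,key=np.linalg.norm); e=e/np.linalg.norm(e); e=e*np.sign(e[0])
    c=np.array(c)/1000
    print("tray c",c.round(4),"size",np.round(sz,1),"yaw deg",np.degrees(np.arctan2(e[1],e[0])).round(1),"near comp",(c-.032*e).round(4),"far comp",(c+.032*e).round(4))
E
python3 m.py
```

```text
slim_short [[0.4299 0.2318 0.036 ]]
thick_tall [[0.4247 0.1279 0.064 ]]
thick_short [[ 0.4375 -0.2132  0.036 ]]
slim_tall [[ 0.3662 -0.3299  0.064 ]]
choke [[ 0.425 -0.13   0.019]] yellow [[ 0.474 -0.355  0.02 ]] jar [[ 0.44  -0.012  0.03 ]]
tray c [ 0.6028 -0.0299] size [210.3 738.2] yaw deg -89.9 near comp [0.6027 0.0021] far comp [ 0.6029 -0.0619]
```

```bash
sed -i 's/h>130/h>165/; s/np.ones((5,5))/np.ones((3,3))/' m.py; python3 m.py | tail -n +6; python3 - <<'E'
import cv2;g=cv2.imread("pics/top0.png",0)
print(g[170,200:245].tolist(),g[130,270:315].tolist())
E
```

```text
tray c [0.5988 0.2591] size [ 73.7 129.9] yaw deg -12.4 near comp [0.5675 0.266 ] far comp [0.6301 0.2523]
tray c [ 0.6001 -0.0781] size [ 73.8 130. ] yaw deg -12.5 near comp [ 0.5688 -0.0712] far comp [ 0.6313 -0.085 ]
tray c [ 0.6162 -0.2202] size [130.2  73.6] yaw deg 4.5 near comp [ 0.5843 -0.2227] far comp [ 0.6481 -0.2177]
tray c [0.6163 0.0702] size [130.4  73.8] yaw deg 2.9 near comp [0.5843 0.0686] far comp [0.6482 0.0718]
[134, 152, 176, 117, 175, 209, 204, 203, 203, 202, 203, 202, 201, 203, 203, 202, 203, 203, 202, 203, 202, 203, 202, 204, 203, 203, 203, 204, 204, 210, 191, 100, 126, 145, 138, 135, 139, 139, 137, 136, 139, 141, 147, 142, 136] [137, 135, 138, 138, 138, 135, 128, 193, 178, 207, 205, 202, 203, 202, 203, 203, 205, 203, 203, 204, 204, 203, 203, 203, 203, 203, 203, 203, 203, 204, 204, 203, 204, 206, 212, 122, 134, 136, 137, 137, 134, 135, 136, 136, 135]
```

The tray outlines measure 73.7 × 130 mm against the true 74 × 130 mm. Targets (empty halves):

| Capacitor | From | To |
|---|---|---|
| slim_tall | (.366, -.330) | (.648, .072) |
| thick_short | (.4375, -.213) | (.631, -.085) |
| thick_tall | (.4246, .127) | (.584, -.223) |
| slim_short | (.430, .231) | (.5675, .266) |

I'll start with slim_tall.

Request:
drive_tool:
  plan:
    - [[0.03,0.04,-0.01,0,0,-0.05,1],[0.06,0.08,-0.02,0,0,-0.1,1],[0.09,0.12,-0.04,0,0,-0.15,1],[0.12,0.16,-0.06,0,0,-0.2,1],[0.15,0.2,-0.07,0,0,-0.25,0.8],[0.17,0.225,-0.08,0,0,-0.29,0.8],[0.181,0.241,-0.09,0,0,-0.314,0.8],[0.181,0.241,-0.09,0,0,-0.314,0.7],[0.181,0.241,-0.09,0,0,-0.314,0.7],[0.181,0.241,-0.09,0,0,-0.314,0.7],[0.181,0.241,-0.09,0,0,-0.314,0.7]]
  grip_force: 20

```text
t: 1.25
tool_pos: [0.3659, -0.331, 0.1293]
eef_rot: [2.22, -2.223, 0.002]
force: [0.2, -0.9, 0.2]
width: 0.0651
```

```bash
cat > w.py <<'E'
from h import *
import sys
s=read_state();print(s["t"],s["tool_pos"].round(4),s["eef_rot"].round(3),s["width"])
im=cv2.cvtColor(camera("wrist"),cv2.COLOR_RGB2BGR);cv2.imwrite(f"pics/{sys.argv[1]}.png",im)
if len(sys.argv)>2:
    x,y,z=map(float,sys.argv[2:5])
    c=calibration("wrist");T=np.eye(4);T[:3,:3]=cv2.Rodrigues(s["eef_rot"])[0];T[:3,3]=s["tool_pos"]
    p=np.linalg.inv(T@np.array(c["tool_from_camera"]))@[x,y,z,1];uv=cv2.projectPoints(p[:3].reshape(1,3),np.zeros(3),np.zeros(3),np.array(c["camera_matrix"]),np.array(c["D"]))[0].ravel()
    print("expected px",uv.round(1))
    d=disc(im,uv,int(sys.argv[5]),130);print("disc",np.round(d,1),onz("wrist",[d[:2]],z).round(4))
E
python3 w.py w1 .366 -.33 .064 50
```

```text
1.25 [ 0.3659 -0.331   0.1293] [ 2.220e+00 -2.223e+00  2.000e-03] 0.06509818480561967
expected px [324.2 210.8]
disc [321.9 248.1  22.5  51.5] [[ 0.3325 -0.3278  0.064 ]]
```

View pics/w1.png

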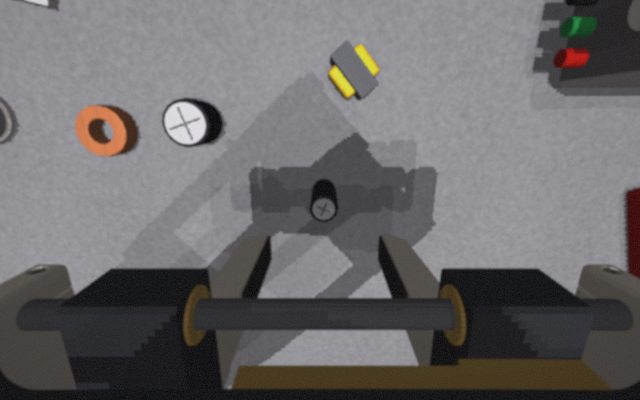

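The wrist view shows the slim cap's disc at about (323.5, 208), within 3 px (2 mm) of the expected position. Both fingers straddle it clear of other parts, so I'll descend and grip.

Request:
drive_tool:
  plan:
    - [[0.001,0.001,-0.03,0,0,0,0.7],[0.001,0.001,-0.06,0,0,0,0.6],[0.001,0.001,-0.09,0,0,0,0.6],[0.001,0.001,-0.105,0,0,0,0.6],[0.001,0.001,-0.115,0,0,0,0.6],[0.001,0.001,-0.115,0,0,0,0.5],[0.001,0.001,-0.115,0,0,0,0.4],[0.001,0.001,-0.115,0,0,0,0.35],[0.001,0.001,-0.115,0,0,0,0.3],[0.001,0.001,-0.115,0,0,0,0.25],[0.001,0.001,-0.115,0,0,0,0.15],[0.001,0.001,-0.115,0,0,0,0.15],[0.001,0.001,-0.115,0,0,0,0.15],[0.001,0.001,-0.115,0,0,0,0.15]]
  grip_force: 20

```text
t: 2.7
tool_pos: [0.3677, -0.3292, 0.0143]
eef_rot: [2.221, -2.222, 0.002]
force: [-0.9, 1.0, 6.5]
width: 0.0241
```

Request:
drive_tool:
  plan:
    - [[0,0,0.02,0,0,0,0.15],[0,0,0.05,0,0,0,0.15],[0,0,0.08,0,0,0,0.15],[0.01,0.015,0.1,0,0,0,0.15],[0.03,0.043,0.1,0,0,0,0.15],[0.055,0.078,0.1,0,0,0,0.15],[0.08,0.114,0.1,0,0,0,0.15],[0.105,0.15,0.1,0,0,0,0.15],[0.13,0.186,0.1,0,0,0,0.15],[0.155,0.221,0.1,0,0,0,0.15],[0.18,0.257,0.1,0,0,0,0.15],[0.205,0.293,0.1,0,0,0,0.15],[0.23,0.328,0.1,0,0,0,0.15],[0.25,0.357,0.1,0,0,0,0.15],[0.265,0.378,0.1,0,0,0,0.15],[0.275,0.393,0.1,0,0,0,0.15],[0.28,0.4,0.1,0,0,0,0.15],[0.281,0.401,0.1,0,0,0,0.15],[0.281,0.401,0.1,0,0,0,0.15],[0.281,0.401,0.1,0,0,0,0.15]]

```text
t: 4.7
tool_pos: [0.6478, 0.0714, 0.1135]
eef_rot: [2.22, -2.222, -0.0]
force: [-0.1, -0.0, 0.3]
width: 0.0238
```

```bash
python3 w.py w2
```

```text
4.7 [0.6478 0.0714 0.1135] [ 2.22  -2.222 -0.   ] 0.023806490468746066
```

View pics/w2.png

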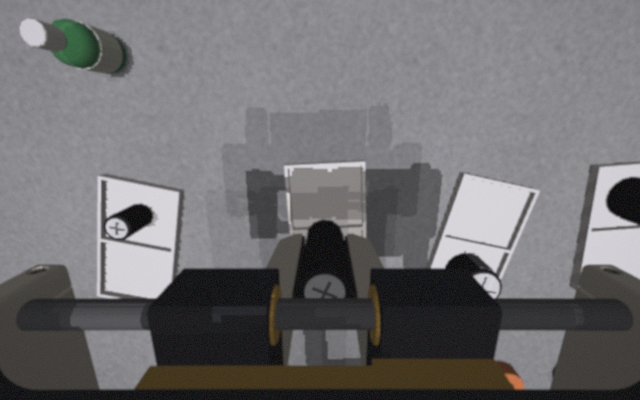

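The cap is upright in the grip. The empty compartment appears at about (286–366, 164–229). I'll check that against the target.

```bash
python3 -c "
from h import *
print(onz('wrist',[(286,165),(365,163),(292,230),(366,228)],.01).round(4))"
```

```text
[[0.6795 0.1074 0.01  ]
 [0.6812 0.0351 0.01  ]
 [0.6155 0.104  0.01  ]
 [0.6175 0.0318 0.01  ]]
```

The compartment centre measures (.648, .070), which matches. Lowering gently and releasing.

Request:
drive_tool:
  plan:
    - [[0,0,-0.03,0,0,0,0.15],[0,0,-0.06,0,0,0,0.15],[0,0,-0.08,0,0,0,0.15],[0,0,-0.088,0,0,0,0.15],[0,0,-0.092,0,0,0,0.15],[0,0,-0.094,0,0,0,0.15],[0,0,-0.096,0,0,0,0.15],[0,0,-0.096,0,0,0,0.15],[0,0,-0.096,0,0,0,0.28],[0,0,-0.096,0,0,0,0.35],[0,0,-0.096,0,0,0,0.5],[0,0,-0.096,0,0,0,0.5],[0,0,-0.096,0,0,0,0.5],[0,0,-0.06,0,0,0,0.5],[0,0,-0.02,0,0,0,0.5],[0,0,0.01,0,0,0,0.6],[0,0,0.01,0,0,0,0.65]]

```text
t: 6.45
tool_pos: [0.652, 0.0725, 0.1304]
eef_rot: [-2.216, 2.216, -0.011]
force: [0.8, 0.6, 0.5]
width: 0.0574
```

Request:
drive_tool:
  plan:
    - [[-0.01,-0.014,0,0,0,0,0.65],[-0.03,-0.04,0,0,0,0,0.65],[-0.055,-0.075,0,0,0,0,0.65],[-0.08,-0.11,0,0,0,0,0.65],[-0.11,-0.15,0,0,0,0,0.65],[-0.14,-0.19,0,0,0,0,0.65],[-0.17,-0.23,0,0,0,0,0.65],[-0.19,-0.258,0,0,0,0,0.65],[-0.204,-0.276,0,0,0,0,0.65],[-0.21,-0.285,0,0,0,0,0.65],[-0.21,-0.285,0,0,0,0,0.65],[-0.21,-0.285,0,0,0,0,0.65]]

```text
t: 7.65
tool_pos: [0.4386, -0.2121, 0.1234]
eef_rot: [-2.221, 2.221, 0.001]
force: [0.3, 1.3, -0.2]
width: 0.0607
```

```bash
python3 w.py w3 .4375 -.213 .036 55; python3 -c "
from h import *
for n in ('top','scene'): cv2.imwrite(f'pics/{n}1.png',cv2.cvtColor(camera(n),cv2.COLOR_RGB2BGR))
a=cv2.imread('pics/scene1.png')[160:310,150:490];b=cv2.imread('pics/w3.png')
cv2.imwrite('pics/c1.png',np.vstack([cv2.resize(a,(640,282)),cv2.resize(b[:300],(640,300))]))"
```

```text
7.65 [ 0.4386 -0.2121  0.1234] [-2.221e+00  2.221e+00  1.000e-03] 0.060717579542507866
expected px [326.6 204.4]
disc [302.  248.5  18.1  33.1] [[ 0.3944 -0.1899  0.036 ]]
```

View pics/c1.png

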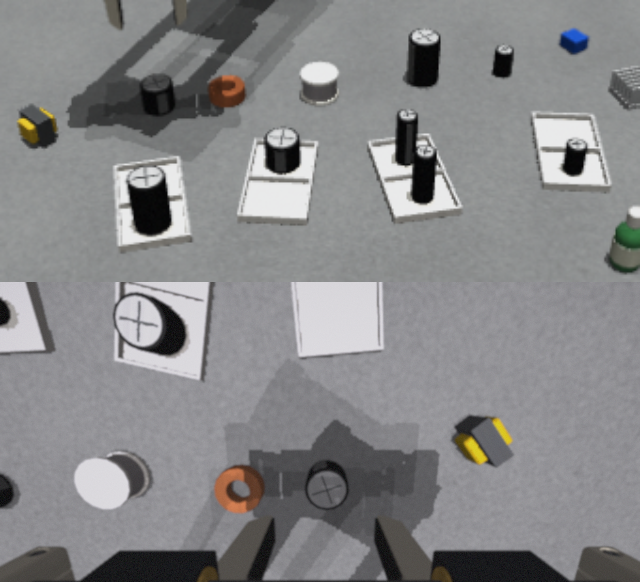

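Slim_tall stands upright in its compartment. The thick-short disc is at (326.5, 204) against an expected (326.6, 204.4). Descending and gripping.

Request:
drive_tool:
  plan:
    - [[-0.001,0,-0.03,0,0,0,0.65],[-0.001,0,-0.06,0,0,0,0.65],[-0.001,0,-0.09,0,0,0,0.65],[-0.001,0,-0.105,0,0,0,0.65],[-0.001,0,-0.112,0,0,0,0.6],[-0.001,0,-0.112,0,0,0,0.55],[-0.001,0,-0.112,0,0,0,0.5],[-0.001,0,-0.112,0,0,0,0.45],[-0.001,0,-0.112,0,0,0,0.35],[-0.001,0,-0.112,0,0,0,0.3],[-0.001,0,-0.112,0,0,0,0.3],[-0.001,0,-0.112,0,0,0,0.3],[-0.001,0,-0.112,0,0,0,0.3]]

```text
t: 9.1
tool_pos: [0.4382, -0.2133, 0.0129]
eef_rot: [-2.221, 2.221, -0.003]
force: [-0.4, 0.3, 6.1]
width: 0.0398
```

Request:
drive_tool:
  plan:
    - [[0,0,0.02,0,0,0,0.3],[0,0,0.05,0,0,0,0.3],[0.005,0.003,0.08,0,0,0,0.3],[0.02,0.013,0.1,0,0,-0.02,0.3],[0.045,0.03,0.1,0,0,-0.05,0.3],[0.07,0.046,0.1,0,0,-0.08,0.3],[0.1,0.066,0.1,0,0,-0.11,0.3],[0.13,0.086,0.1,0,0,-0.14,0.3],[0.155,0.102,0.1,0,0,-0.17,0.3],[0.175,0.115,0.1,0,0,-0.2,0.3],[0.188,0.124,0.1,0,0,-0.21,0.3],[0.194,0.128,0.1,0,0,-0.218,0.3],[0.194,0.128,0.1,0,0,-0.218,0.3],[0.194,0.128,0.06,0,0,-0.218,0.3],[0.194,0.128,0.03,0,0,-0.218,0.3],[0.194,0.128,0.018,0,0,-0.218,0.3],[0.194,0.128,0.013,0,0,-0.218,0.3],[0.194,0.128,0.013,0,0,-0.218,0.3]]

```text
t: 10.9
tool_pos: [0.6311, -0.0851, 0.025]
eef_rot: [1.966, -2.45, 0.0]
force: [0.1, 0.5, -0.5]
width: 0.0394
```

Request:
drive_tool:
  plan:
    - [[0,0,-0.004,0,0,0,0.3],[0,0,-0.007,0,0,0,0.3],[0,0,-0.009,0,0,0,0.3],[0,0,-0.0095,0,0,0,0.3],[0,0,-0.0095,0,0,0,0.3],[0,0,-0.0095,0,0,0,0.45],[0,0,-0.0095,0,0,0,0.55],[0,0,-0.0095,0,0,0,0.6],[0,0,-0.0095,0,0,0,0.6],[0,0,-0.0095,0,0,0,0.6],[0,0,0.02,0,0,0,0.6],[0,0,0.06,0,0,0,0.65],[0,0,0.09,0,0,0,0.65],[0,0,0.1,0,0,0,0.65],[0,0,0.1,0,0,0,0.65]]

```text
t: 12.4
tool_pos: [0.6326, -0.085, 0.1267]
eef_rot: [-1.965, 2.448, -0.005]
force: [-0.7, -0.6, -0.0]
width: 0.0604
```

Request:
drive_tool:
  plan:
    - [[-0.01,0.01,0,0,0,0.02,0.65],[-0.03,0.03,0,0,0,0.05,0.65],[-0.055,0.056,0,0,0,0.08,0.65],[-0.085,0.087,0,0,0,0.11,0.65],[-0.115,0.118,0,0,0,0.14,0.65],[-0.145,0.149,0,0,0,0.17,0.65],[-0.175,0.18,0,0,0,0.2,0.65],[-0.195,0.2,0,0,0,0.218,0.65],[-0.2045,0.21,0,0,0,0.218,0.65],[-0.2065,0.212,0,0,0,0.218,0.65],[-0.2065,0.212,0,0,0,0.218,0.65],[-0.2065,0.212,0,0,0,0.218,0.65]]

```text
t: 13.6
tool_pos: [0.4254, 0.1265, 0.1244]
eef_rot: [2.22, -2.223, 0.0]
force: [0.1, -0.3, 0.2]
width: 0.0605
```

```bash
python3 w.py w4 .4246 .127 .064 55; python3 -c "
from h import *
cv2.imwrite('pics/scene2.png',cv2.cvtColor(camera('scene'),cv2.COLOR_RGB2BGR))
a=cv2.imread('pics/scene2.png')[160:310,150:490];b=cv2.imread('pics/w4.png')
cv2.imwrite('pics/c2.png',np.vstack([cv2.resize(a,(640,282)),cv2.resize(b[:300],(640,300))]))"
```

```text
13.6 [0.4254 0.1265 0.1244] [ 2.22  -2.223  0.   ] 0.06045601511415946
expected px [325.  213.8]
disc [297.8 251.3  35.3  11.5] [[0.3914 0.1498 0.064 ]]
```

View pics/c2.png

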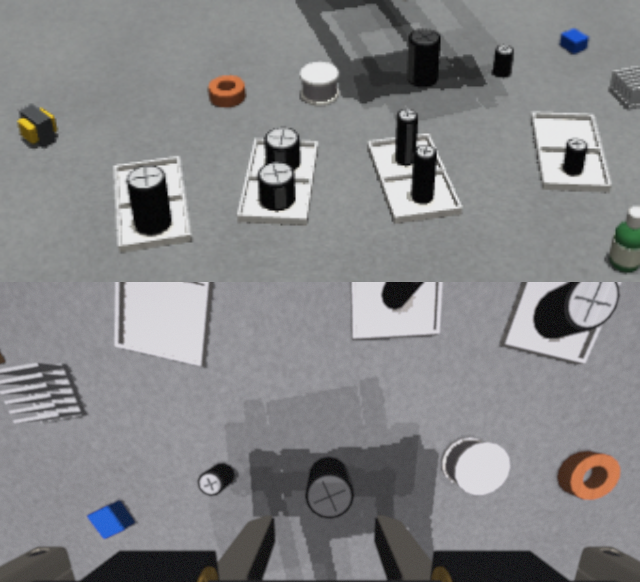

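Thick_short is upright in its tray. The thick-tall disc is at (329.5, 212), 4.5 px (about 3 mm) to the -y side of expected, so I'll shift y by -2 mm, descend and grip.

Request:
drive_tool:
  plan:
    - [[0,-0.0025,-0.03,0,0,0,0.65],[0,-0.0025,-0.06,0,0,0,0.65],[0,-0.0025,-0.09,0,0,0,0.65],[0,-0.0025,-0.103,0,0,0,0.65],[0,-0.0025,-0.111,0,0,0,0.6],[0,-0.0025,-0.111,0,0,0,0.55],[0,-0.0025,-0.111,0,0,0,0.5],[0,-0.0025,-0.111,0,0,0,0.45],[0,-0.0025,-0.111,0,0,0,0.35],[0,-0.0025,-0.111,0,0,0,0.3],[0,-0.0025,-0.111,0,0,0,0.3],[0,-0.0025,-0.111,0,0,0,0.3],[0,-0.0025,-0.111,0,0,0,0.3]]

```text
t: 15.0
tool_pos: [0.4259, 0.1249, 0.015]
eef_rot: [-2.22, 2.22, -0.003]
force: [-1.1, -1.6, 6.3]
width: 0.0399
```

Request:
drive_tool:
  plan:
    - [[0,0,0.02,0,0,0,0.3],[0,0,0.05,0,0,0,0.3],[0.003,-0.007,0.08,0,0,0,0.3],[0.01,-0.022,0.1,0,0,0,0.3],[0.021,-0.047,0.1,0,0,0,0.3],[0.035,-0.077,0.1,0,0,0,0.3],[0.05,-0.109,0.1,0,0,0,0.3],[0.065,-0.141,0.1,0,0,0,0.3],[0.08,-0.174,0.1,0,0,0,0.3],[0.095,-0.207,0.1,0,0,0,0.3],[0.11,-0.24,0.1,0,0,0,0.3],[0.125,-0.272,0.1,0,0,0,0.3],[0.138,-0.3,0.1,0,0,0.02,0.3],[0.149,-0.324,0.1,0,0,0.04,0.3],[0.156,-0.34,0.1,0,0,0.06,0.3],[0.1595,-0.3475,0.1,0,0,0.08,0.3],[0.1595,-0.3475,0.1,0,0,0.08,0.3],[0.1595,-0.3475,0.07,0,0,0.08,0.3],[0.1595,-0.3475,0.04,0,0,0.08,0.3],[0.1595,-0.3475,0.04,0,0,0.08,0.3]]

```text
t: 17.0
tool_pos: [0.5803, -0.2197, 0.0486]
eef_rot: [2.307, -2.129, -0.014]
force: [-0.8, -0.0, -2.3]
width: 0.0398
```

Request:
drive_tool:
  plan:
    - [[0,0,0,0,0,0,0.3],[0,0,-0.012,0,0,0,0.3],[0,0,-0.022,0,0,0,0.3],[0,0,-0.03,0,0,0,0.3],[0,0,-0.034,0,0,0,0.3],[0,0,-0.036,0,0,0,0.3],[0,0,-0.037,0,0,0,0.3],[0,0,-0.037,0,0,0,0.3],[0,0,-0.037,0,0,0,0.45],[0,0,-0.037,0,0,0,0.55],[0,0,-0.037,0,0,0,0.6],[0,0,-0.037,0,0,0,0.6],[0,0,-0.037,0,0,0,0.6],[0,0,0,0,0,0,0.6],[0,0,0.04,0,0,0,0.65],[0,0,0.066,0,0,0,0.65],[0,0,0.071,0,0,0,0.65],[0,0,0.071,0,0,0,0.65]]

```text
t: 18.8
tool_pos: [0.585, -0.223, 0.1257]
eef_rot: [-2.308, 2.131, -0.003]
force: [0.3, -0.5, -0.9]
width: 0.0607
```

Request:
drive_tool:
  plan:
    - [[-0.005,0.015,0,0,0,0,0.65],[-0.015,0.044,0,0,0,-0.02,0.65],[-0.028,0.083,0,0,0,-0.04,0.65],[-0.042,0.124,0,0,0,-0.06,0.65],[-0.056,0.165,0,0,0,-0.08,0.65],[-0.07,0.206,0,0,0,-0.08,0.65],[-0.084,0.248,0,0,0,-0.08,0.65],[-0.098,0.289,0,0,0,-0.08,0.65],[-0.112,0.33,0,0,0,-0.08,0.65],[-0.126,0.371,0,0,0,-0.08,0.65],[-0.138,0.407,0,0,0,-0.08,0.65],[-0.147,0.433,0,0,0,-0.08,0.65],[-0.152,0.448,0,0,0,-0.08,0.65],[-0.154,0.454,0,0,0,-0.08,0.65],[-0.154,0.454,0,0,0,-0.08,0.6],[-0.154,0.454,0,0,0,-0.08,0.6]]

```text
t: 20.4
tool_pos: [0.4297, 0.2306, 0.1237]
eef_rot: [2.22, -2.221, -0.001]
force: [0.5, -0.1, 1.1]
width: 0.0562
```

```bash
python3 w.py w5 .43 .231 .036 55; python3 -c "
from h import *
cv2.imwrite('pics/scene3.png',cv2.cvtColor(camera('scene'),cv2.COLOR_RGB2BGR))
a=cv2.imread('pics/scene3.png')[160:310,150:490];b=cv2.imread('pics/w5.png')
cv2.imwrite('pics/c3.png',np.vstack([cv2.resize(a,(640,282)),cv2.resize(b[:300],(640,300))]))"
```

```text
20.4 [0.4297 0.2306 0.1237] [ 2.220e+00 -2.221e+00 -1.000e-03] 0.05624052458413117
expected px [325.  202.6]
disc [323.5 158.9  24.5 109.8] [[0.4695 0.2321 0.036 ]]
```

View pics/c3.png

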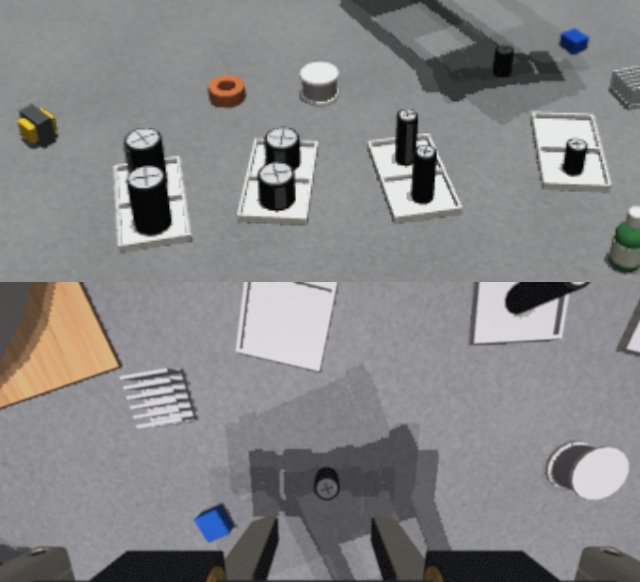

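Thick_tall stands in its tray. The slim-short disc is at (326.5, 205), which is on target to within 2 mm, and the blue block is about 100 mm away. Descending and gripping.

Request:
drive_tool:
  plan:
    - [[-0.001,-0.001,-0.03,0,0,0,0.6],[-0.001,-0.001,-0.06,0,0,0,0.6],[-0.001,-0.001,-0.09,0,0,0,0.6],[-0.001,-0.001,-0.105,0,0,0,0.55],[-0.001,-0.001,-0.113,0,0,0,0.5],[-0.001,-0.001,-0.113,0,0,0,0.45],[-0.001,-0.001,-0.113,0,0,0,0.4],[-0.001,-0.001,-0.113,0,0,0,0.35],[-0.001,-0.001,-0.113,0,0,0,0.3],[-0.001,-0.001,-0.113,0,0,0,0.25],[-0.001,-0.001,-0.113,0,0,0,0.15],[-0.001,-0.001,-0.113,0,0,0,0.15],[-0.001,-0.001,-0.113,0,0,0,0.15],[-0.001,-0.001,-0.113,0,0,0,0.15]]

```text
t: 21.9
tool_pos: [0.4298, 0.2305, 0.0123]
eef_rot: [-2.221, 2.221, -0.001]
force: [-0.3, 0.2, 5.6]
width: 0.0237
```

Request:
drive_tool:
  plan:
    - [[0,0,0.02,0,0,0,0.15],[0,0,0.05,0,0,0,0.15],[0.003,0.001,0.07,0,0,0,0.15],[0.015,0.004,0.08,0,0,-0.02,0.15],[0.035,0.009,0.08,0,0,-0.05,0.15],[0.06,0.016,0.08,0,0,-0.08,0.15],[0.085,0.022,0.08,0,0,-0.11,0.15],[0.11,0.029,0.08,0,0,-0.14,0.15],[0.128,0.033,0.08,0,0,-0.15,0.15],[0.138,0.036,0.08,0,0,-0.15,0.15],[0.138,0.036,0.08,0,0,-0.15,0.15],[0.138,0.036,0.05,0,0,-0.15,0.15],[0.138,0.036,0.03,0,0,-0.15,0.15],[0.138,0.036,0.018,0,0,-0.15,0.15],[0.138,0.036,0.013,0,0,-0.15,0.15],[0.138,0.036,0.013,0,0,-0.15,0.15]]

```text
t: 23.5
tool_pos: [0.5666, 0.2662, 0.0242]
eef_rot: [2.048, -2.381, -0.001]
force: [-0.5, -0.0, 0.4]
width: 0.0232
```

Request:
drive_tool:
  plan:
    - [[0,0,-0.004,0,0,0,0.15],[0,0,-0.007,0,0,0,0.15],[0,0,-0.009,0,0,0,0.15],[0,0,-0.01,0,0,0,0.15],[0,0,-0.01,0,0,0,0.15],[0,0,-0.01,0,0,0,0.28],[0,0,-0.01,0,0,0,0.4],[0,0,-0.01,0,0,0,0.5],[0,0,-0.01,0,0,0,0.5],[0,0,-0.01,0,0,0,0.5],[0,0,0.03,0,0,0,0.5],[0,0,0.07,0,0,0,0.5],[0,0,0.11,0,0,0,0.5],[-0.03,0,0.14,0,0,0,0.5],[-0.08,0,0.16,0,0,0,0.5],[-0.12,0,0.17,0,0,0,0.5],[-0.12,0,0.17,0,0,0,0.5],[-0.12,0,0.17,0,0,0,0.5],[-0.12,0,0.17,0,0,0,0.5]]

```text
t: 25.4
tool_pos: [0.4479, 0.2663, 0.1945]
eef_rot: [-2.048, 2.382, -0.0]
force: [0.3, -0.9, -0.8]
width: 0.0464
```

```bash
python3 -c "
from h import *
print(read_state()['tool_pos'].round(3))
for n in ('top','scene'): cv2.imwrite(f'pics/{n}4.png',cv2.cvtColor(camera(n),cv2.COLOR_RGB2BGR))
a=cv2.imread('pics/scene4.png')[160:310,150:490];b=cv2.imread('pics/top4.png')[110:260,160:480]
cv2.imwrite('pics/c4.png',np.vstack([cv2.resize(a,(640,282)),cv2.resize(b,(640,300))]))"
```

```text
[0.448 0.266 0.195]
```

View pics/c4.png

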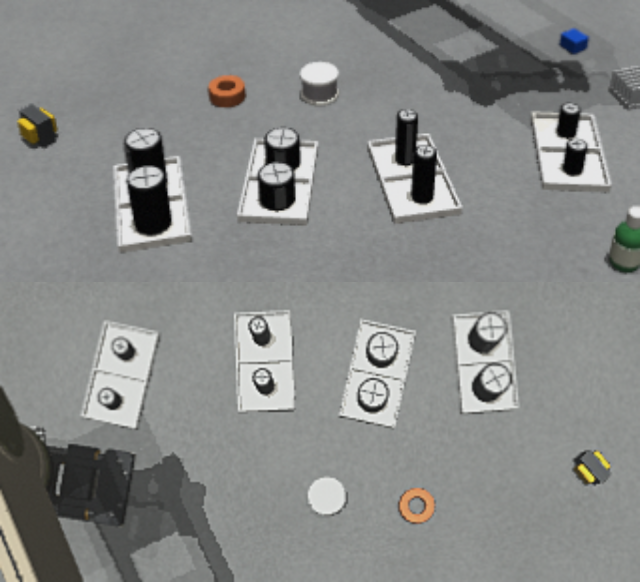

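All four stand upright beside their matching samples. One last numeric check of the axis positions from the top view: crop discs at (110,398), (263,378), (374,393) and (494,381) for slim_short, slim_tall sample, thick_short sample and thick_tall.

```bash
python3 -c "
from h import *
for n,(u,v),z,c in (('slim_short',(110,398),.039,(.5675,.266)),('slim_tall',(260,326),.067,(.648,.072)),('thick_short',(382,348),.039,(.631,-.085)),('thick_tall',(495,380),.067,(.584,-.223))):
    print(n,((onz('top',[(160+u/2,110+(v-282)/2)],z)[0,:2]-c)*1000).round(1),'mm off centre')
print('choke',onz('top',[(160+417/2,110+(506-282)/2)],.019).round(3))
print(read_state()['t']); close_job()"
```

```text
slim_short [-6.3 -3.8] mm off centre
slim_tall [-0.7 -2.1] mm off centre
thick_short [-5.4  1.7] mm off centre
thick_tall [-3.9  1.2] mm off centre
choke [[ 0.425 -0.129  0.019]]
25.5
the job is handed in; nothing more can be done
```

All four capacitors are standing upright in the empty half of the tray with their matching sample, and I handed the job in at t = 25.5 s (limit 106 s).

- **Placement:** in the final top view, using disc positions read off the picture by eye, the capacitors sit within about 7 mm of their compartment centres (26 mm along and 30 mm across are allowed). The scene and top pictures show all of them upright.
- **Setting down:** each was lowered in small steps onto the floor before the gripper opened, and the gripper was clear of everything at the end.
- **Parts left alone:** the choke measured within 1 mm of where it started. I did not re-measure the heat sink. I never worked near it, and it looks unmoved in the views before the last pick; the final picture shows only part of it.
- **Disagreements:** the triangulated heights of the loose capacitors read up to 4 mm too high. The automatic disc finder failed on the shadowed wrist pictures, so I read those positions by eye. They agreed with the plan to about 3 mm, and I corrected the thick tall grasp by 2.5 mm for this.

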